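Raise the bench lamp over the decoy and hold it there

TASK

The bench lamp sits too low to paint the decoy under it: take its grip from above, squeeze in the release button on the side of the grip and pull the mast straight up past the first stop to the second stop, which is as high as it goes. Keep the lamp's foot standing flat where it is and do not disturb the decoy, the paint jar or the knife. Finish while still holding the lamp up at the second stop with the button squeezed in, because I want to judge the light and may ask for it lower again.

Things in the scene. Friction and masses are not known exactly. Their poses are not given: they have to be found in the camera images.
- lamp: Bench lamp, loose on the bench, 3.4 kg without mast: round dark iron foot 160 mm across, 24 mm thick; aluminium column 27 mm across on its middle, with a black collar whose top is 165 mm up; out of it comes the telescoping mast. Origin: centre of the foot's underside. z up the column, x along the light bar, y to the grip's side with the button.
- grip_centre (a point): Centre of the grip, a black plastic block on top of the mast over the column, 213 mm above the bench when down: 36 mm along lamp x, 30 along y, 48 high, nothing above it. Axes as the lamp's. It rises with the mast. Mast, grip and bar weigh about 0.4 kg and sink by their own weight when the button is in and nobody holds them.
- bar_end (a point): Front end of the slim aluminium light bar that is fixed under the grip and rises with it: 26 mm wide, from 25 mm behind the mast axis to 265 mm in front (lamp +x). Its top touches the grip's underside, 24 mm below the grip's centre; its underside lies 45 mm below. This point is at the middle of its height.
- mast (a joint): How far the mast is pulled up out of the column (m): 0 down, first stop 0.050, second stop 0.100 = hard end of travel. Slides with about 1.5 N friction. With the button out, a pin locks it up and down at each of these (pulling then lifts the lamp); with the button over 3 mm in it runs free, past the first stop too. Let out between stops, the button locks at the next one the mast comes to.
- button (a joint): How far the release button is pressed (m): 0 out, 0.006 fully in. A grey plate 24 mm wide, 30 mm high in the middle of the grip's +y face; out, it stands 6 mm proud (21 mm from the grip's centre), in, it is flush (15 mm). It moves along lamp -y against a spring of 3.3 N, 6.6 N when in. Fingers closing on the grip across lamp y press it in, and can pull the mast by that grip.
- decoy_mid (a point): Middle of the wooden duck decoy lying under the front of the light bar: about 320 mm long, 130 wide, 145 high at the head, 0.5 kg, head towards its own +x. This point is 45 mm above its underside. Not to be disturbed.
- paint_jar: Closed glass paint jar, 60 mm across and 60 mm high, standing beside the lamp on its button side. Origin in the middle of its underside. Not to be disturbed.
- knife: Carving knife with a wooden handle, about 170 mm long and 19 mm high, lying on the bench on the other side of the lamp. Origin on its underside where blade and handle meet. Not to be disturbed.

How it is judged:
By the outcome, as a careful person would: the job done as asked, in the order asked, and still so for the second after the job is handed in, while the arm keeps its last pose, push and grip.
It also fails if it takes over 32 s, if anything falls off the work surface, if the arm or the gripper's body presses on something with over 40 N, if the wrist force passes 120 N, or if a joint passes its speed limit or range.

ROBOT

A 6-joint arm with a two-finger parallel gripper is mounted at the origin on the work surface. World frame = base frame: x ahead of the robot, y to its left, z up, the work surface at z = 0. Lengths are in mm, angles in rad, forces in N, time in s.
With the tool pointing down it reaches from about 275 to 1000 mm from the base axis. Payload 8.4 kg.
Tool frame: the origin (TCP) lies between the finger pads; the fingertips stand 22 mm ahead of it and the grasp point (between the pads) lies 3 mm ahead of it; z points along the fingers, y is the line along which they close (so a half turn about z gives the same grasp; the last joint's range is limited). The gripper opens to 85 mm and grips with 20 to 120 N. Pads are 22 mm wide; open, the fingers measure 114 mm over their backs; the gripper's body (76 mm by 85 mm) begins 54 mm behind the grasp point. The pads swing forward as they close: fully open they stand 13 mm farther back than shut.
Start: joints at [-1.197, 0.353, 1.633, -0, 1.155, -0.002], TCP at [229.384, -581.387, 253.281] pointing down, gripper open.
Joint ranges: [-2.63, 2.63], [-0.92, 2.1], [0.06, 2.66], [-1.3, 4.44], [0, 2.69], [-3.02, 3.02]. Speed limits (rad/s): [2.22, 2.22, 2.79, 3.14, 3.14, 3.14].

INTERFACE

Orientations are given as [roll, pitch, yaw] about the fixed x, y, z axes, in that order (R = Rz(yaw) Ry(pitch) Rx(roll)).
In Python, from rig import r, grab_frame gives the robot as it stands.
- The arm moves only by the shell command python3 -m inch 'ROWS' [FORCE]. ROWS is JSON, a list of rows, each a list of 7 numbers: the turn, a rotation vector about the tool's x, y, z as a fraction of full scale, then the shift along the tool's x, y, z as a fraction of full scale, then the closure, from 0 (fully open) to 1 (shut). In form: [[rx, ry, rz, dx, dy, dz, fingers], ...]. A call has 1 to 8 rows; each row shifts and turns the commanded pose from where the row before left it, along the tool's axes as they then stand; what a row does not reach is not made up. Full scale, the value 1, is 2.5 cm for a shift and pi rad for a turn. A row lasts 1/12 s, in which the tool goes at most 41.7 mm and 7.16 degrees, less where a joint would pass 70% of its speed; a pose out of reach is approached as far as the arm can. A call with a number of a shift or a turn outside -1 to 1 is refused whole. A call with a gripper value outside its range is refused whole. The fingers move at their own pace and stop on an object; FORCE is the grip in N (left out, the last holds). Time passes only in rows, so rows that do not move let the fingers close. It gives the time, the measured TCP pose, the force, the opening and the grip force at its end, in the units of the state.
- r.sense(): the state, without advancing time (a new reading comes with each control period).
- grab_frame(name): name is "scene" or "top" or "wrist"; returns a dict with "pixels" (420x560x3 uint8, red, green, blue), "z_map" (420x560 float32, mm along the optical axis (not along the pixel's ray), 0 where there is no reading), "vertical_fov" (degrees; the focal length in pixels is half the picture's height over the tangent of half this angle, whatever the lens; pixels are square), "cx", "cy" (the principal point, pixels), "cam_to_world" (4x4, takes a point from camera to world coordinates). Camera axes: x right, y down, z forward; pixel columns grow to the right and rows downward; lengths in mm; the calibration is good to about 2 mm. A picture is of the moment at which its call begins.
- r.sign_off(): hands the job in; it is judged then, once.
The state is a dict: "clock": time; "qpos": joint angles; "qvel": joint speeds; "joint_efforts": joint torques, N m; "eef_pos": TCP position; "tcp_rot": TCP orientation; "contact_force": force on the tool from outside, world axes, zero at the start; "wrist_torque": the same for the moment, N m; "opening": opening from 0.0 (shut) to 1.0 (fully open); "grasp_force": force on a finger pad.
Only numpy, scipy, OpenCV 4.12 (cv2) and the standard library are available. Lean on these libraries where they do the work, as an engineer would, in place of code of your own. Each camera call takes 0.05 s, during which the arm holds its last target. There are 200 camera calls.

## Working session

There is one attempt and no reset: what is moved stays moved. The work goes in short steps, Python scripts to look and compute and a shell command to move; the robot and the scene stay as the last step left them, time stands still between calls to the robot, and variables do not carry over. Pictures are saved under pics/ and viewed, at most 10 in all, crops included, and the job is handed in when it is done.

```bash
mkdir -p pics; ls
cat > h.py <<'E'
import numpy as np,cv2
from rig import r,grab_frame
def snap(n,f):
    d=grab_frame(n); cv2.imwrite('pics/'+f+'.png',d['pixels'][...,::-1]); np.savez('pics/'+f,**d); return d
def load(f): return dict(np.load('pics/'+f+'.npz'))
def cloud(d):
    z=d['z_map']; H,W=z.shape; f=H/2/np.tan(np.radians(float(d['vertical_fov']))/2)
    v,u=np.mgrid[:H,:W]
    P=np.stack([(u-d['cx'])/f*z,(v-d['cy'])/f*z,z],-1)
    T=d['cam_to_world']; Q=P@T[:3,:3].T+T[:3,3]; Q[z==0]=np.nan
    return Q
E
python3 - <<'E'
from h import *
a=snap('scene','s0');b=snap('top','t0')
cv2.imwrite('pics/m0.png',cv2.resize(np.hstack([a['pixels'],b['pixels']])[...,::-1],(800,300)))
print(r.sense())
Q=cloud(b);print(np.nanmin(Q.reshape(-1,3),0),np.nanmax(Q.reshape(-1,3),0), b['cam_to_world'])
E
```

```text
pics
{'clock': 0.1, 'qpos': array([-1.19739766e+00,  3.53584692e-01,  1.63405901e+00,  4.10139977e-05,
        1.15519276e+00, -2.41173205e-03]), 'qvel': array([-0.00030571, -0.00079746, -0.00211919, -0.00029044, -0.00163187,
        0.00088559]), 'joint_efforts': array([-3.96745054e-04, -6.06357551e+01, -3.42819858e+01,  6.57558104e-06,
        3.82112587e-03, -1.19716514e-06]), 'eef_pos': array([ 229.25093227, -581.00973029,  252.63343309]), 'tcp_rot': array([-3.14034894e+00, -4.05015748e-05,  3.75793789e-01]), 'contact_force': array([0.60672348, 0.89334309, 0.60292471]), 'wrist_torque': array([0.0449404 , 0.01651153, 0.00914098]), 'grasp_force': 0.0, 'opening': 0.9988087720419393}
[   64.88344931 -1100.1257671   -774.86171541] [1532.95181537 1229.17036609  472.30648728] [[-4.22234214e-03 -9.97813906e-01  6.59513558e-02  5.17728928e+02]
 [-9.99970852e-01  4.63260797e-03  6.06904248e-03  3.89276020e+01]
 [-6.36130175e-03 -6.59238079e-02 -9.97804382e-01  1.36330431e+03]
 [ 0.00000000e+00  0.00000000e+00  0.00000000e+00  1.00000000e+00]]
```

View pics/t0.png

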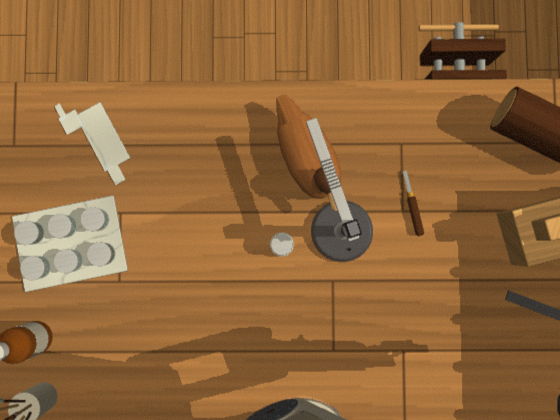

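View pics/s0.png

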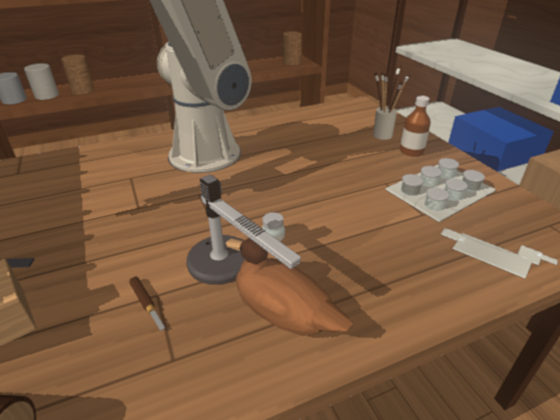

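The top view shows the lamp's grip at about (351,229), the bar running to (313,122), foot centre about (342,231), jar at (282,244), knife at (412,205) and the duck at about (305,150). In the scene view the grip is at (210,190).

Run:
```python
from h import *
for n in ('t0','s0'):
    d=load(n);Q=cloud(d);X=Q.reshape(-1,3)
    near=(abs(X[:,0]-570)<300)&(abs(X[:,1]+40)<200)
    V=d['pixels'].reshape(-1,3).astype(int)
    grip=near&(X[:,2]>218)&(X[:,2]<260)&(V.max(1)<110)
    print(n,'grip',grip.sum(),np.median(X[grip],0),X[grip].min(0),X[grip].max(0))
    g=grip&(X[:,2]>230)
    if g.sum()>5: print(cv2.minAreaRect(X[g][:,:2].astype(np.float32)))
    bar=near&(X[:,2]>175)&(X[:,2]<205)&(V.min(1)>90)
    B=X[bar]; 
    if len(B)>20:
        print('bar',len(B),B.mean(0),B.min(0),B.max(0)); l=cv2.fitLine(B[:,:2].astype(np.float32),cv2.DIST_HUBER,0,.01,.01).ravel();print(l,np.arctan2(l[1],l[0]),cv2.minAreaRect(B[:,:2].astype(np.float32)))
d=load('t0');X=cloud(d)
m=(X[...,2]>15)&(X[...,2]<35)&(d['pixels'].max(2)<100); m[:,:300]=0;m[:,380:]=0;m[:190]=0;m[270:]=0
print('foot',cv2.minEnclosingCircle(X[m][:,:2].astype(np.float32)))
m=(X[...,2]>50)&(X[...,2]<70);m[:,:265]=0;m[:,300:]=0;m[:225]=0;m[265:]=0
print('jar',X[m].mean(0),X[m].min(0),X[m].max(0))
```

```text
t0 grip 153 [542.72556157 -95.1495535  234.78578592] [ 527.42965753 -123.19943538  221.26112329] [566.10836652 -82.95918822 244.99619327]
((545.6504516601562, -104.29207611083984), (35.443206787109375, 32.35330581665039), 18.784950256347656)
bar 1214 [675.28804009 -60.22096142 188.87743497] [ 521.12714508 -122.91898999  181.19081881] [798.55109892  -7.82793324 196.55915652]
[ 9.4520265e-01  3.2648426e-01  6.7505078e+02 -6.0275707e+01] 0.3325816 ((658.9846801757812, -66.03749084472656), (289.13232421875, 26.105445861816406), 19.129793167114258)
s0 grip 200 [ 564.18237807 -106.4679913   229.48645479] [ 535.96036018 -123.56989084  218.02037225] [572.61830949 -81.80633823 239.2000805 ]
((551.5974731445312, -104.93811798095703), (37.16275405883789, 28.825525283813477), 15.667264938354492)
bar 1367 [695.00290267 -58.32335413 186.02152326] [ 533.85409787 -122.26582216  175.12714373] [804.72926263  -7.9742787  193.2466628 ]
[ 9.4167221e-01  3.3653143e-01  6.9561920e+02 -5.9789124e+01] 0.34323105 ((666.5875244140625, -64.56861877441406), (287.792724609375, 27.336454391479492), 19.058691024780273)
foot ((565.8616943359375, -81.65363311767578), 107.91613006591797)
jar [511.37574058  50.95543127  60.01362649] [485.08704766  26.33961091  52.2010426 ] [537.19957871  76.18199018  67.33214221]
```

```bash
python3 -m inch '[[0,0,0,0,0,-0.9,0],[0,0,0,0,0,-0.9,0],[0,0,0,0,0,-0.9,0],[0,0,0,0,0,-0.5,0],[0,0,0,0.5,-0.3,0,0],[0,0,0,0.9,-0.62,0,0],[0,0,0,0.9,-0.62,0,0],[0,0,0,0.9,-0.62,0,0]]' 30
python3 -m inch '[[0,0,0,0.9,-0.62,0,0],[0,0,0,0.9,-0.62,0,0],[0,0,0,0.9,-0.62,0,0],[0,0,0,0.9,-0.62,0,0],[0,0,0,0.9,-0.62,0,0],[0,0,0,0.9,-0.62,0,0],[0,0,0,0.9,-0.62,0,0],[0,0,0,0.9,-0.62,0,0]]'
python3 -m inch '[[0,0,0,0.9,-0.62,0,0],[0,0,0,0.9,-0.62,0,0],[0,0,0,0.9,-0.62,0,0],[0,0,0,0.9,-0.62,0,0],[0,0,0,0.9,-0.62,0,0],[0,0,0.0134,0.9,-0.62,0,0],[0,0,0,0.5,-0.4,0,0],[0,0,0,0,0,0,0]]'
python3 - <<'E'
from h import *
d=snap('wrist','w0');s=r.sense();print(s['clock'],s['eef_pos'],s['tcp_rot'],s['contact_force'])
print(d['cam_to_world'])
E
```

```text
clock: 0.77
eef_pos: [284.3, -499.8, 331.7]
tcp_rot: [-3.139, -0.0, 0.375]
contact_force: [0.2, 0.4, 0.0]
opening: 1.0
grasp_force: 0.0
clock: 1.43
eef_pos: [406.1, -318.0, 331.9]
tcp_rot: [-3.14, 0.001, 0.376]
contact_force: [0.7, -0.6, -0.7]
opening: 0.998
grasp_force: 0.0
clock: 2.1
eef_pos: [506.6, -167.5, 331.8]
tcp_rot: [-3.14, 0.001, 0.336]
contact_force: [-0.8, 0.4, 0.5]
opening: 1.001
grasp_force: 0.0
2.15 [ 505.77198168 -168.85059357  331.88257978] [-3.14012245e+00  1.48408024e-03  3.36515625e-01] [-0.14730506 -0.33456019  0.21197457]
[[ 3.30144075e-01 -9.05778782e-01 -2.65649558e-01  5.73770064e+02]
 [-9.43928046e-01 -3.17448140e-01 -9.07001781e-02 -1.45132924e+02]
 [-2.17566130e-03  2.80698195e-01 -9.59793618e-01  4.51642270e+02]
 [ 0.00000000e+00  0.00000000e+00  0.00000000e+00  1.00000000e+00]]
```

View pics/w0.png

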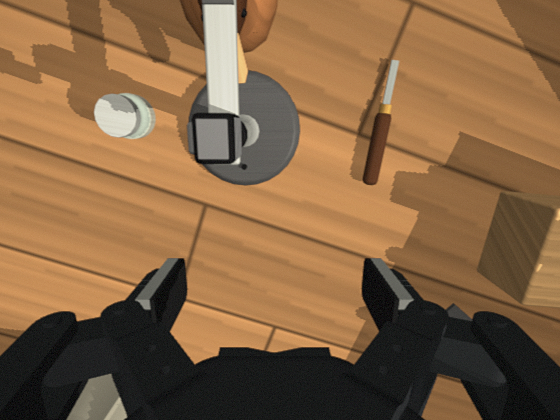

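The wrist view shows the grip top at about (216,138), button on its left edge at x≈191, bar running up, jar at (123,116), knife at (380,120).

Run:
```python
from h import *
d=load('w0');Q=cloud(d);z=Q[...,2]
m=(abs(z-237)<7);m[:,:170]=0;m[:,270:]=0;m[190:]=0;m=m.astype(np.uint8)
x=Q[m>0];print(m.sum(),np.median(x,0))
v,u=np.nonzero(m);print(u.min(),u.max(),v.min(),v.max())
t=m.astype(bool)&(abs(z-np.median(x[:,2]))<3)
print(cv2.minAreaRect(Q[t][:,:2].astype(np.float32)))
b=(abs(z-189)<6)&(d['pixels'].min(2)>110);b[:,:180]=0;b[:,270:]=0
B=Q[b][:,:2].astype(np.float32);l=cv2.fitLine(B,cv2.DIST_HUBER,0,.01,.01).ravel();print(l,np.arctan2(l[1],l[0]),len(B))
```

```text
2148 [ 549.46309404 -107.68961645  237.51258151]
191 235 112 163
((548.8922119140625, -106.8570556640625), (34.62816619873047, 28.826435089111328), 19.222610473632812)
[ 9.3779194e-01  3.4719777e-01  6.0582623e+02 -8.8226250e+01] 0.35458133 3411
```

```bash
python3 -m inch '[[0,0,0,0.81,-0.6,0,0],[0,0,0,0.81,-0.6,0,0],[0,0,0,0.82,-0.6,0,0],[0,0,0,0,0,0.6,0],[0,0,0,0,0,0.6,0],[0,0,0,0,0,0,0],[0,0,0,0,0,0,0],[0,0,0,0,0,0,0]]'
python3 - <<'E'
from h import *
d=snap('wrist','w1');s=r.sense();print(s['clock'],s['eef_pos'],s['tcp_rot'])
Q=cloud(d);z=Q[...,2]
m=(abs(z-237)<6)&(abs(Q[...,0]-548)<40)&(abs(Q[...,1]+106)<40)
x=Q[m];print(m.sum(),np.median(x,0));v,u=np.nonzero(m);print(u.min(),u.max(),v.min(),v.max())
print(cv2.minAreaRect(x[:,:2].astype(np.float32)))
E
```

```text
clock: 2.82
eef_pos: [548.5, -108.9, 303.6]
tcp_rot: [3.142, 0.0, 0.333]
contact_force: [0.5, 1.1, -0.4]
opening: 0.997
grasp_force: 0.0
2.8667 [ 548.77323252 -108.86777478  303.98524923] [ 3.14116052e+00 -5.99836469e-04  3.32955369e-01]
2162 [ 550.67216324 -106.03108576  237.55839086]
248 292 203 253
((548.849609375, -106.64517974853516), (35.499290466308594, 30.265369415283203), 19.649106979370117)
```

View pics/w1.png

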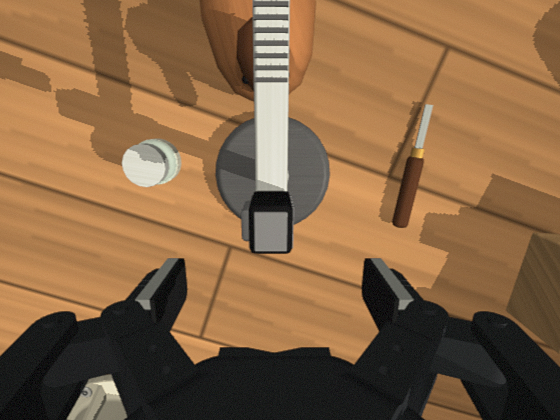

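The grip is at (270,228), finger centre line at column 275: the tool has to shift about 2.5 mm to −y; the bar is parallel to the fingers.

```bash
python3 -m inch '[[0,0,0,0.04,-0.1,0,0],[0,0,0,0,0,0,0],[0,0,0,0,0,0.7,0],[0,0,0,0,0,0.7,0],[0,0,0,0,0,0.7,0],[0,0,0,0,0,0.7,0],[0,0,0,0,0,0.7,0],[0,0,0,0,0,0,0]]' 30
python3 - <<'E'
from h import *
d=snap('wrist','w2');s=r.sense();print(s['clock'],s['eef_pos'],s['tcp_rot'],s['contact_force'])
E
```

```text
clock: 3.53
eef_pos: [547.2, -105.3, 213.1]
tcp_rot: [-3.139, 0.004, 0.334]
contact_force: [-1.3, -0.3, -0.2]
opening: 1.001
grasp_force: 0.0
3.5833 [ 547.98214677 -105.4525886   214.77208802] [-3.14016923e+00  2.44888981e-03  3.33633312e-01] [-0.26133985 -0.17864537  0.77553155]
```

View pics/w2.png

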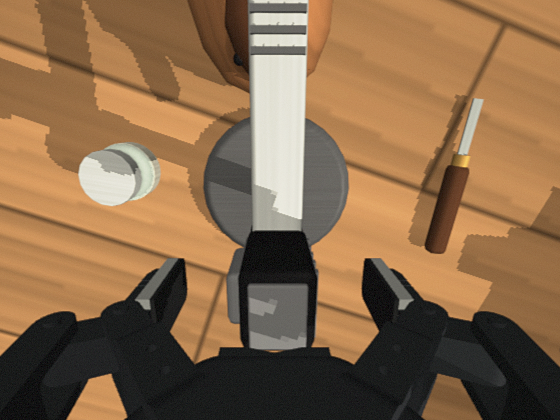

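Grip spans columns 240–316 (centre 278) against finger centre 275, about 1.2 mm off; correct and close gently.

```bash
python3 -m inch '[[0,0,0,0.03,0.05,-0.04,0.2],[0,0,0,0,0,0,0.4],[0,0,0,0,0,0,0.5],[0,0,0,0,0,0,0.55],[0,0,0,0,0,0,0.6],[0,0,0,0,0,0,0.65],[0,0,0,0,0,0,0.7],[0,0,0,0,0,0,0.8]]' 35
python3 -m inch '[[0,0,0,0,0,0,1],[0,0,0,0,0,0,1],[0,0,0,0,0,0,1],[0,0,0,0,0,0,1]]'
```

```text
clock: 4.25
eef_pos: [550.0, -105.7, 217.5]
tcp_rot: [-3.14, -0.001, 0.333]
contact_force: [-2.6, 5.3, 5.0]
opening: 0.351
grasp_force: 34.8
clock: 4.58
eef_pos: [550.0, -105.7, 217.6]
tcp_rot: [-3.14, -0.001, 0.333]
contact_force: [-1.8, 5.3, 5.2]
opening: 0.346
grasp_force: 34.8
```

```bash
python3 -m inch '[[0,0,0,0,-0.04,0,1],[0,0,0,0,0,0,1],[0,0,0,0,0,-0.1,1],[0,0,0,0,0,-0.1,1],[0,0,0,0,0,-0.1,1],[0,0,0,0,0,-0.1,1],[0,0,0,0,0,0,1],[0,0,0,0,0,0,1]]'
python3 - <<'E'
from h import *
s=r.sense();print(s['eef_pos'],s['contact_force'],s['wrist_torque'],s['grasp_force'])
d=snap('scene','s1');cv2.imwrite('pics/s1c.png',cv2.resize(d['pixels'][100:350,100:400,::-1],(720,600)))
E
```

```text
clock: 5.25
eef_pos: [550.0, -105.6, 227.1]
tcp_rot: [3.141, -0.001, 0.334]
contact_force: [3.4, -0.3, -2.6]
opening: 0.342
grasp_force: 35.7
[ 550.00757363 -105.63812594  227.10336079] [ 3.37918309 -0.26194437 -2.64989195] [ 0.27033326 -0.56722067 -0.12799777] 35.73873057961464
```

View pics/s1c.png

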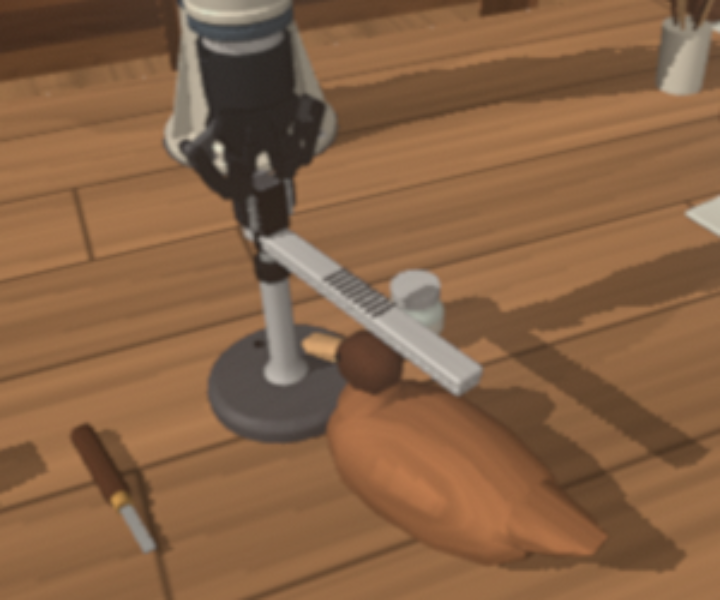

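The crop shows the fingers holding the grip at (265,205), foot flat at (285,385), decoy, jar and knife untouched. Continue up gently.

```bash
python3 -m inch '[[0,0,0,0,0,-0.2,1],[0,0,0,0,0,-0.3,1],[0,0,0,0,0,-0.3,1],[0,0,0,0,0,-0.3,1],[0,0,0,0,0,-0.2,1],[0,0,0,0,0,-0.1,1],[0,0,0,0,0,0,1],[0,0,0,0,0,0,1]]'
python3 - <<'E'
from h import *
d=snap('scene','s2');Q=cloud(d);b=(abs(Q[...,0]-730)<40)&(abs(Q[...,1]+45)<40)&(d['pixels'].min(2)>100)&(Q[...,2]>150)
print(np.median(Q[b],0),b.sum())
d=load('s0');Q=cloud(d);b=(abs(Q[...,0]-730)<40)&(abs(Q[...,1]+45)<40)&(d['pixels'].min(2)>100)&(Q[...,2]>150)
print(np.median(Q[b],0),b.sum()); print(r.sense()['eef_pos'],r.sense()['contact_force'])
E
```

```text
clock: 5.97
eef_pos: [550.0, -105.6, 261.9]
tcp_rot: [3.141, -0.001, 0.334]
contact_force: [4.5, -0.3, -2.5]
opening: 0.347
grasp_force: 35.8
[733.55598625 -46.0063876  231.44553673] 538
[733.94988456 -45.55194706 187.26439789] 517
[ 549.99803482 -105.63702691  261.82449952] [ 6.52526395  0.56070553 -3.43393463]
```

```bash
python3 -m inch '[[0,0,0,0.02,0,-0.2,1],[0,0,0,0,0,-0.3,1],[0,0,0,0,0,-0.3,1],[0,0,0,0,0,-0.3,1],[0,0,0,0,0,-0.3,1],[0,0,0,0,0,-0.3,1],[0,0,0,0,0,-0.2,1],[0,0,0,0,0,0,1]]'
python3 -m inch '[[0,0,0,0,0,-0.04,1],[0,0,0,0,0,0,1],[0,0,0,0,0,-0.04,1],[0,0,0,0,0,0,1]]'
python3 -c "
from h import *
print(r.sense()['eef_pos'],r.sense()['contact_force'],r.sense()['wrist_torque'])"
```

```text
clock: 6.68
eef_pos: [550.0, -105.6, 309.7]
tcp_rot: [3.141, 0.0, 0.334]
contact_force: [2.4, -1.5, -2.2]
opening: 0.347
grasp_force: 35.9
clock: 7.02
eef_pos: [550.0, -105.6, 310.9]
tcp_rot: [3.142, 0.001, 0.334]
contact_force: [3.8, -3.0, -5.0]
opening: 0.348
grasp_force: 35.5
[ 549.98448994 -105.59717788  310.92730964] [ 3.82941714 -2.97987788 -5.00923709] [-0.21162546 -0.60086672 -0.19246553]
```

```bash
for i in 1 2 3; do python3 -m inch '[[0,0,0,0,0,-0.06,1],[0,0,0,0,0,0,1],[0,0,0,0,0,0,1]]' | egrep 'eef_pos|contact|opening'; done
```

```text
eef_pos: [550.0, -105.6, 312.6]
contact_force: [2.7, -3.9, -5.3]
opening: 0.35
eef_pos: [550.0, -105.6, 314.3]
contact_force: [0.6, -3.8, -5.4]
opening: 0.346
eef_pos: [550.0, -105.6, 315.9]
contact_force: [1.9, -4.4, -3.6]
opening: 0.346
```

```bash
for i in 1 2 3; do python3 -m inch '[[0,0,0,0,0,-0.03,1],[0,0,0,0,0,0,1],[0,0,0,0,0,0,1]]' | egrep 'eef_pos|contact|opening'; done
```

```text
eef_pos: [550.0, -105.5, 316.5]
contact_force: [2.0, -5.2, -4.4]
opening: 0.346
eef_pos: [550.0, -105.5, 317.2]
contact_force: [0.7, -4.6, -4.8]
opening: 0.343
eef_pos: [550.0, -105.5, 317.6]
contact_force: [2.2, -5.2, -7.6]
opening: 0.348
```

```bash
for i in 1 2; do python3 -m inch '[[0,0,0,0,0,-0.015,1],[0,0,0,0,0,0,1],[0,0,0,0,0,0,1],[0,0,0,0,0,0,1]]' | egrep 'eef_pos|contact|opening'; done
```

```text
eef_pos: [550.0, -105.4, 317.7]
contact_force: [2.7, -4.2, -10.5]
opening: 0.347
eef_pos: [549.9, -105.4, 317.7]
contact_force: [4.1, -4.9, -12.7]
opening: 0.346
```

```bash
python3 -m inch '[[0,0,0,0,0,0,1],[0,0,0,0,0,0,1],[0,0,0,0,0,0,1],[0,0,0,0,0,0,1],[0,0,0,0,0,0,1],[0,0,0,0,0,0,1]]'
python3 - <<'E'
from h import *
d=snap('scene','s3');o=load('s0')
for e in (d,o):
    Q=cloud(e);b=(abs(Q[...,0]-730)<40)&(abs(Q[...,1]+45)<40)&(e['pixels'].min(2)>100)&(Q[...,2]>150);print(np.median(Q[b],0))
    m=(e['pixels'].max(2)<95)&(Q[...,2]>12)&(Q[...,2]<32)&(abs(Q[...,0]-560)<130)&(abs(Q[...,1]+90)<130);m[:235]=0
    print('foot',Q[m].min(0),Q[m].max(0),m.sum())
cv2.imwrite('pics/s3c.png',cv2.resize(d['pixels'][100:350,100:400,::-1],(720,600)))
E
```

```text
clock: 9.68
eef_pos: [549.9, -105.4, 317.7]
tcp_rot: [-3.141, 0.001, 0.334]
contact_force: [2.9, -4.2, -13.2]
opening: 0.345
grasp_force: 36.9
[733.89233764 -46.30904322 287.20790791]
foot [ 482.89154083 -180.96677656   12.02056656] [631.74477965 -39.22299758  31.59367263] 1359
[733.94988456 -45.55194706 187.26439789]
foot [ 479.89983263 -182.14338963   12.09869266] [631.79928328 -35.65091515  30.87371661] 1441
```

View pics/s3c.png

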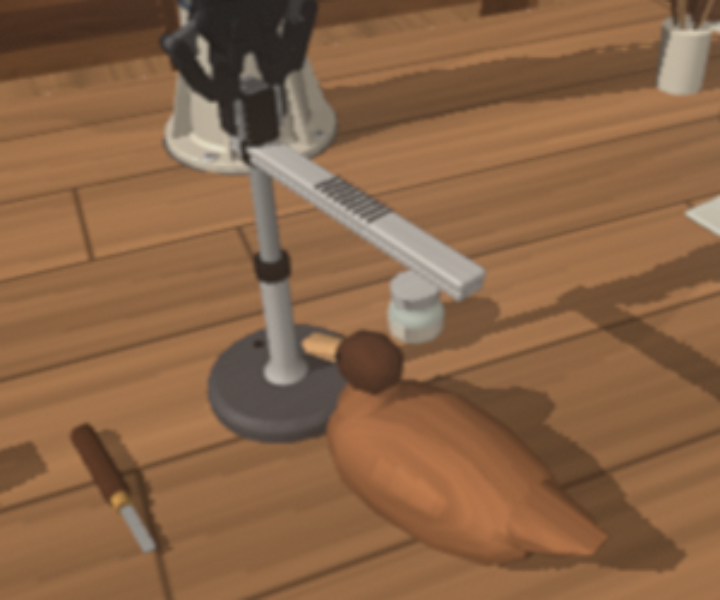

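The mast is fully out. The bar has risen 99.9 mm, the foot is unmoved and flat at (285,385), and the decoy, jar and knife are where they were.

```bash
python3 -c "
from rig import r
print(r.sign_off())"
```

```text
the job is handed in; nothing more can be done
None
```

The lamp is up at its second stop (light bar raised 99.9 mm) and the arm is still holding it there with the button squeezed in; in the last picture the foot stands flat where it was and the decoy, jar and knife look undisturbed.

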